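Seat the camera in the microscope's photo port and hold it down for clamping

ROBOT

A 6-joint arm with a two-finger parallel gripper is mounted at the origin on the work surface. World frame = base frame: x ahead of the robot, y to its left, z up, the work surface at z = 0. Lengths are in m, angles in rad, forces in N, time in s.
With the tool pointing down it reaches from about 0.35 to 0.775 m from the base axis. Payload 5.5 kg.
Tool frame: the origin (TCP) lies between the finger pads; the fingertips stand 19 mm ahead of it and the grasp point (between the pads) is the TCP; z points along the fingers, x is the direction in which the jaws open and shut, and the axes are right-handed (so a half turn about z gives the same grasp; the last joint's range is limited). The gripper opens to 85 mm and grips with 20 to 120 N. Pads are 22 mm wide; open, the fingers measure 114 mm over their backs; the gripper's body (76 mm by 85 mm) begins 54 mm behind the grasp point. The pads swing forward as they close: fully open they stand 13 mm farther back than shut.
Start: joints at [-1.407, 0.313, 0.046, 1.304, 0, 1.431], TCP at [0.172, -0.549, 0.25] pointing down, gripper open.
Joint ranges: [-2.76, 2.76], [-0.86, 1.69], [-1.03, 1.26], [-2.2, 2.34], [-1.47, 1.5], [-3.14, 3.14]. Speed limits (rad/s): [2.57, 2.57, 3.14, 3.14, 3.14, 3.14].

INTERFACE

Orientations are given as a unit quaternion [w, x, y, z].
In Python, from workcell import env gives the robot as it stands. The module is installed in compiled form; this text tells all that it offers.
- The arm moves only by the tool carry_out, never from a script. Its argument "steps" is a list of rows, each a list of 7 numbers: the gripper command: -1 is shut, 1 is fully open, values between are in proportion, then the shift along the tool's x, y, z in m, then the turn, a rotation vector about the tool's x, y, z in rad. A call has 1 to 20 rows; each row shifts and turns the commanded pose from where the row before left it, along the tool's axes as they then stand; what a row does not reach is not made up. A row lasts 1/8 s, in which the tool goes at most 62.5 mm and 10.7 degrees, less where a joint would pass 70% of its speed; a pose out of reach is approached as far as the arm can. A call with a gripper value outside its range is refused whole. The fingers move at their own pace and stop on an object; "grip_force" is the grip in N (left out, the last holds). Time passes only in rows, so rows that do not move let the fingers close. It gives the time, the measured TCP pose, the force and the opening at its end, in the units of the state.
- env.get_state(): the state, without advancing time (a new reading comes with each control period).
- env.read_camera(name): name is "scene" or "top" or "wrist"; returns a dict with "color" (400x640x3 uint8, red, green, blue), "K" (3x3 intrinsics, pixels), "R" (3x3) and "t" (3): a world point X has camera coordinates R X + t. Camera axes: x right, y down, z forward; pixel columns grow to the right and rows downward; lengths in m; the calibration is good to about 2 mm. A picture is of the moment at which its call begins. There is no depth.
- env.hand_in(): hands the job in, once; it reports no verdict.
The state is a dict: "clock": time; "joint_pos": joint angles; "qvel": joint speeds; "tau": joint torques, N m; "tcp_pos": TCP position; "orientation": TCP orientation; "wrist_force": force on the tool from outside, world axes, zero at the start; "ft_torque": the same for the moment, N m; "finger_gap": finger opening in m.
Only numpy, scipy, OpenCV 4.12 (cv2) and the standard library are available. Lean on these libraries where they do the work, as an engineer would, in place of code of your own. Each camera call takes 0.05 s, during which the arm holds its last target. There are 200 camera calls.

TASK

Take the black camera out of the accessory rack and push its tube into the photo port on top of the microscope head, turning the camera until its two keys (wide to wide) slip into the port's keyways, then keep pushing against the port's spring until the camera's flange is flush on the port's rim. Finish while still holding the camera pressed fully home, so that a colleague can tighten the clamp screw. Leave the spare eyepiece, the glass dish, the vial and the forceps where they are.

Things in the scene. Friction and masses are not known exactly. Their poses are not given: they have to be found in the camera images.
- camera_center (a point): Centre of the square black rubber-coated camera housing, a 56 mm cube, z up, whole camera 0.3 to 0.5 kg; grip it by two opposite faces with 40 to 60 N. Its +x side, the wide key's side, has a white line on side and top. It stands tube down in a 41 mm wide well of the rack. Below the housing on one axis: black neck (32 mm across), silver flange, silver tube.
- camera_flange (a point): Centre of the underside of the camera's silver flange, 48 mm across, 6 mm thick; 46 mm below the camera's centre. At the start it rests on the rack's top, 56 mm above the table.
- tube_tip (a point): Centre of the lower end of the camera's silver tube: 24 mm across, 46 mm long, 92 mm below the camera's centre, tapered to 19 mm over the last 3 mm. Two keys standing 6 mm out, 10 mm wide on the +x side and 5 mm wide on the -x side, run from the flange down to 26 mm above this end, plain below. Lift 50 mm or more to clear the rack.
- port_mouth (a point): Centre of the mouth of the photo port, the upright grey tube on the microscope head: rim 52 mm across, level, 205 mm above the table; z up, x towards the eyepieces. Bore 25.5 mm wide with two opposite keyways 6.5 mm deep, open at the rim: 13.5 mm wide with a white line outside, and 8.5 mm. The wide one faces anywhere within 0.6 rad either side of this x axis; the port's ring is clamped there.
- port_seat (a point): Centre of the top of the sprung seat inside the bore, 38 mm below the mouth. It pushes up with 9 N at first touch, 12 N when the flange meets the rim; the camera's weight alone does not press it in. Off the keyways the keys stop on the rim with 26 mm of tube inside; camera centre above the mouth: 66 mm on the rim, 54 mm on the seat, 46 mm home.
- microscope: White stereo microscope on a plate with a pillar, head run right down; fixed, immovable. Origin on the table under the port, x towards the eyepieces, z up. Plate 270 x 200 mm. The two eyepieces rise to 235 mm above the table, 60 to 155 mm from the port axis on +x; the steel pillar to 266 mm, 125 mm from it on -x.
- rack: Dark blue accessory rack, fixed block 90 x 210 x 56 mm high; origin at the centre of its underside, long side along y. Camera's well at y = -50 mm, spare eyepiece's at y = +58 mm.
- eyepiece_center (a point): Centre of the spare black eyepiece (35 mm across, top 90 mm above the table) standing in the rack's other well, 108 mm from the camera's. Leave alone.
- dish: Glass dish with specimens on the microscope's stage, under its lens, 88 mm across, 14 mm high; origin at the centre of its underside, 18 mm above the table. Leave alone.
- vial: Small capped glass vial, 28 mm across, 55 mm high; origin at the centre of its underside. Leave alone.
- forceps: Steel forceps lying flat, 130 mm long, 6 mm high; origin under the middle, x axis along them. Leave alone.
Things that resemble listed ones, but are neither listed nor needed, are in the scene too. Of the things that look like the part that bears camera_center, the smallest one is meant.

How it is judged:
On the way, in this order (a step that is already met when the one before it is completed fails the run):
1. the camera is lifted out of the rack (height (world z) of camera_center above 0.15 m and angle between camera_center's own z axis and vertical below 0.2 rad), for 0.2 s.
2. the tube has entered the port and its keys are in the keyways (z of camera_center in the frame of port_mouth below 0.061 m and horizontal distance between camera_center and port_mouth below 0.006 m), for 0.1 s.
At the end, for the whole second after the job is handed in: Camera centre less than 48 mm above the port mouth (flange within 2 mm of flush), axis within 5 mm of the port's and 0.06 rad of upright, fingers still gripping the camera (over 3 N) and so holding the spring down through the last second (z of camera_center in the frame of port_mouth below 0.048 m and horizontal distance between camera_center and port_mouth below 0.005 m and angle between camera_center's own z axis and vertical below 0.06 rad and contact force between the fingers and camera above 3 N); the arm keeps its last pose, push and grip.
It fails at once if the spare eyepiece was disturbed (distance of eyepiece_center from where it was at the start of the episode above 0.02 m).
It fails at once if the glass dish was disturbed (distance of dish from where it was at the start of the episode above 0.02 m).
It fails at once if the vial was disturbed (distance of vial from where it was at the start of the episode above 0.02 m).
It fails at once if the forceps were disturbed (distance of forceps from where it was at the start of the episode above 0.02 m).
It fails at once if the camera was tipped or dropped (angle between camera_center's own z axis and vertical above 0.5 rad).
It also fails if it takes over 54 s, if anything falls off the work surface, if the arm or the gripper's body presses on something with over 40 N, if the wrist force passes 120 N, or if a joint passes its speed limit or range.

## Working session

There is one attempt and no reset: what is moved stays moved. The work goes in short steps, Python scripts to look and compute and a tool call to move; the robot and the scene stay as the last step left them, time stands still between calls to the robot, and variables do not carry over. Pictures are saved under pics/ and viewed, about 8 in all and at most 12, crops included, and the job is handed in when it is done.

Besides the shell and the picture viewer there is one more tool, called in YAML: its name, and indented under it one key for each argument. carry_out: Moves the arm, as the interface text tells. Its arguments: {"type":"object","properties":{"steps":{"type":"array","items":{"type":"array","items":{"type":"number"}}},"grip_force":{"type":"number"}},"required":["steps"]}

```bash
mkdir -p pics; cat > h.py <<'E'
import numpy as np, cv2
from workcell import env
def ray(c,u,v):
    d=c["R"].T@np.linalg.inv(c["K"])@np.array([u,v,1.]); return -c["R"].T@c["t"], d
def onz(c,u,v,z):
    o,d=ray(c,u,v); return o+d*(z-o[2])/d[2]
def proj(c,X):
    p=c["K"]@(c["R"]@np.array(X,float)+c["t"]); return p[:2]/p[2]
def tri(c1,p1,c2,p2):
    o1,d1=ray(c1,*p1);o2,d2=ray(c2,*p2)
    A=np.stack([d1,-d2],1);s=np.linalg.lstsq(A,o2-o1,rcond=None)[0]
    a=o1+s[0]*d1;b=o2+s[1]*d2; return (a+b)/2,np.linalg.norm(a-b)
def save(im,n): cv2.imwrite("pics/"+n,im[:,:,::-1])
E
python3 - <<'E'
from h import *
s=env.get_state(); print({k:np.round(v,3) for k,v in s.items()})
for n in ["scene","top","wrist"]:
    c=env.read_camera(n); save(c["color"],n+"0.png"); print(n,np.round(-c["R"].T@c["t"],3),np.round(c["R"],2).tolist(),c["K"][0,0])
    np.savez(n+"0.npz",**c)
E
```

```text
{'clock': np.float64(0.0), 'joint_pos': array([-1.407,  0.314,  0.045,  1.304, -0.   ,  1.431]), 'qvel': array([-0.001,  0.   , -0.   ,  0.   , -0.   ,  0.   ]), 'tau': array([ 0.0000e+00, -4.8063e+01,  2.9853e+01,  2.0000e-02, -0.0000e+00,
        0.0000e+00]), 'tcp_pos': array([ 0.172, -0.548,  0.249]), 'orientation': array([-0.001,  0.806, -0.592, -0.001]), 'wrist_force': array([ 0.748,  0.272, -0.078]), 'ft_torque': array([0.036, 0.013, 0.007]), 'finger_gap': np.float64(0.085)}
scene [0.714 0.814 0.947] [[-0.97, 0.24, -0.01], [0.17, 0.68, -0.71], [-0.17, -0.7, -0.7]] 400.85993945195486
top [ 0.289 -0.023  1.581] [[-0.02, -1.0, -0.02], [-0.99, 0.03, -0.16], [0.16, 0.02, -0.99]] 389.10084851403053
wrist [ 0.244 -0.526  0.374] [[0.3, -0.95, -0.0], [-0.91, -0.29, 0.3], [-0.28, -0.09, -0.95]] 308.79062198956683
```

View pics/scene0.png

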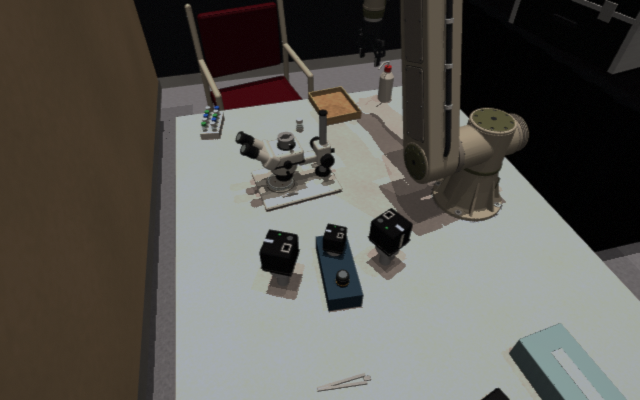

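View pics/top0.png

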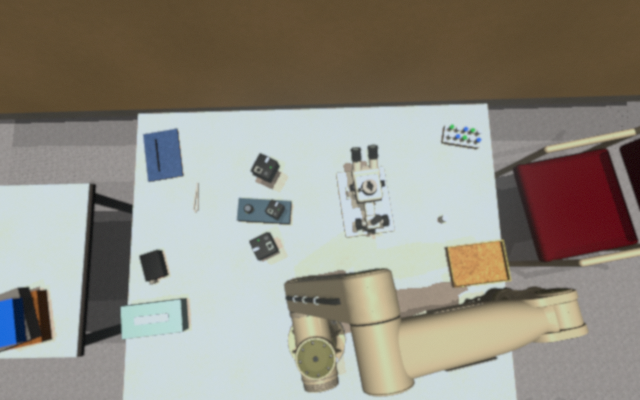

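Three black camera-like cubes are visible. In the scene view they are at (335,237), (280,252) and (389,231), and in the top view at (274,210), (265,167) and (264,246). The one at (335,237) / (274,210) stands in the blue rack and is the smallest, so it fits. The port is at scene (286,140) and top (369,187). I'll confirm this in an enlarged crop.

```bash
python3 - <<'E'
from h import *
t=np.load("top0.npz"); s=np.load("scene0.npz")
def crop(im,u0,v0,w,h,k): return cv2.resize(im[v0:v0+h,u0:u0+w],(w*k,h*k),interpolation=cv2.INTER_CUBIC)
a=crop(t["color"],230,190,66,50,6); b=crop(t["color"],335,160,66,50,6)
c=crop(s["color"],302,215,66,50,6); d=crop(s["color"],253,118,66,50,6)
save(np.vstack([np.hstack([a,b]),np.hstack([c,d])]),"crops.png")
E
```

```text
(no output)
```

View pics/crops.png

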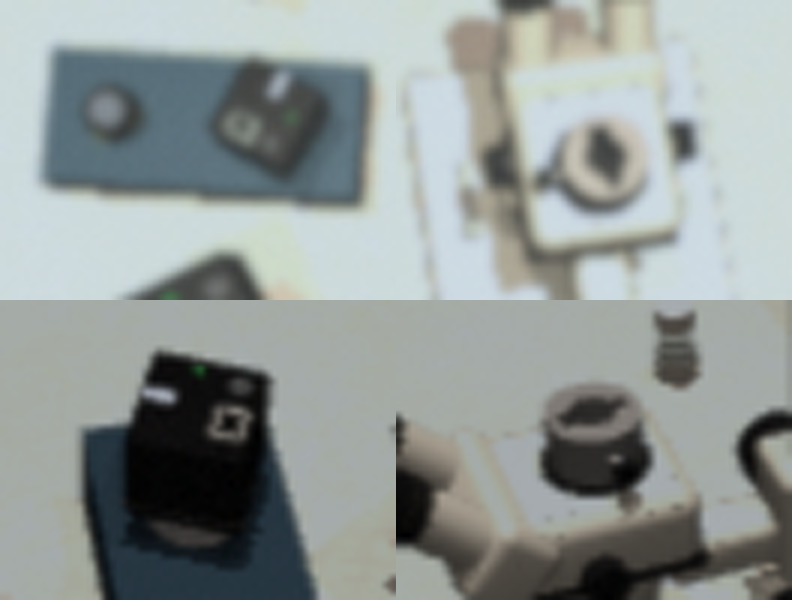

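The crop confirms it: the camera at scene (335,237) stands in the blue rack, with its white line on the upper-right side in the top view at about (276,204). The port rim is at top (370,187) and scene (286,138). Next I'll work out the positions.

```bash
python3 - <<'E'
from h import *
t=dict(np.load("top0.npz")); s=dict(np.load("scene0.npz"))
def T(im,roi,f,name):
    u0,v0,u1,v1=roi; m=np.zeros(im.shape[:2],np.uint8); m[v0:v1,u0:u1]=f(im[v0:v1,u0:u1].astype(int))*255
    cs=max(cv2.findContours(m,0,2)[0],key=cv2.contourArea); r=cv2.minAreaRect(cs); print(name,np.round(r[0],1),np.round(r[1],1),r[2]); return r
# rack, blue
im=t["color"]
r=T(im,(230,190,300,230),lambda a:(a[...,2]-a[...,0]>15),"rack"); print(np.round([onz(t,*p,.056) for p in cv2.boxPoints(r)],3))
print("rack c",onz(t,*r[0],.056))
r=T(im,(262,196,290,224),lambda a:(a.max(-1)<75),"cam top"); print(np.round([onz(t,*p,.12) for p in cv2.boxPoints(r)],3)); print(onz(t,*r[0],.125))
for z,p,n in [(.130,(276.3,204.2),"white line"),(.205,(369.8,186.7),"port top"),(.09,(248.3,208.7),"eyep")]: print(n,np.round(onz(t,*p,z),3))
print("port scene",np.round(onz(s,286,137.5,.205),3))
print("cam scene topface ctr",np.round(onz(s,302+200/6,215+95/6,.130),3))
print(tri(t,(369.8,186.7),s,(286,137.5)))
for n,p in [("plate bl",(345,238)),("plate br",(394,233)),("tl",(337,172)),]: print(n,np.round(onz(t,*p,.01),3))
# decoy tops
print("decoys", tri(t,(264,167),s,(280,244)), tri(t,(263,246),s,(389,222)))
E
```

```text
rack [260.  209.5] [39. 60.] 90.0
[[0.591 0.327 0.056]
 [0.585 0.086 0.056]
 [0.429 0.088 0.056]
 [0.435 0.325 0.056]]
rack c [0.5092324  0.20637308 0.056     ]
cam top [278.  212.5] [ 7.8 14.8] 45.0
[[0.478 0.159 0.12 ]
 [0.517 0.119 0.12 ]
 [0.496 0.098 0.12 ]
 [0.457 0.138 0.12 ]]
[0.48611868 0.12781071 0.125     ]
white line [0.517 0.133 0.13 ]
port top [ 0.561 -0.212  0.205]
eyep [0.509 0.247 0.09 ]
port scene [ 0.561 -0.202  0.205]
cam scene topface ctr [0.498 0.142 0.13 ]
(array([ 0.5609203 , -0.21232196,  0.19812604]), np.float64(0.00204651254324026))
plate bl [ 0.392 -0.129  0.01 ]
plate br [ 0.407 -0.327  0.01 ]
tl [ 0.664 -0.106  0.01 ]
decoys (array([0.65363919, 0.17557389, 0.16212832]), np.float64(0.002419092687023293)) (array([0.36143153, 0.17810385, 0.16558064]), np.float64(0.004316531086463791))
```

```bash
cat >> h.py <<'E'
from scipy.spatial.transform import Rotation as Ro
def st():
    s=env.get_state(); q=s["orientation"]; R=Ro.from_quat([q[1],q[2],q[3],q[0]]).as_matrix()
    print("t %.2f"%s["clock"],"tcp",np.round(s["tcp_pos"],4),"yaw x %.3f"%np.arctan2(R[1,0],R[0,0]),"zax",np.round(R[:,2],4),"gap %.4f"%s["finger_gap"],"F",np.round(s["wrist_force"],1),"j",np.round(s["joint_pos"],2)); return s,R
def plan(target,yaw=None):
    s,R=st(); print("tool shift",np.round(R.T@(np.array(target)-s["tcp_pos"]),4), "turn z",None if yaw is None else np.round(-(yaw-np.arctan2(R[1,0],R[0,0])),3))
E
python3 -c "
from h import *
plan((.561,-.211,.40),1.65)"
```

```text
t 0.15 tcp [ 0.1719 -0.5483  0.2496] yaw x -1.267 zax [-2.0e-04  1.3e-03 -1.0e+00] gap 0.0853 F [ 1.1 -0.8  0.7] j [-1.41  0.31  0.05  1.3  -0.    1.43]
tool shift [-0.2057 -0.4722 -0.15  ] turn z -2.917
```

carry_out:
  steps:
    - [1, 0, 0, -0.05, 0, 0, 0]
    - [1, 0, 0, -0.05, 0, 0, 0]
    - [1, 0, 0, -0.05, 0, 0, 0]
    - [1, -0.0206, -0.0472, 0, 0, 0, 0]
    - [1, -0.0206, -0.0472, 0, 0, 0, 0]
    - [1, -0.0206, -0.0472, 0, 0, 0, 0]
    - [1, -0.0206, -0.0472, 0, 0, 0, 0]
    - [1, -0.0206, -0.0472, 0, 0, 0, 0]
    - [1, -0.0206, -0.0472, 0, 0, 0, 0]
    - [1, -0.0206, -0.0472, 0, 0, 0, 0]
    - [1, -0.0206, -0.0472, 0, 0, 0, 0]
    - [1, -0.0206, -0.0472, 0, 0, 0, 0]
    - [1, -0.0206, -0.0472, 0, 0, 0, 0]
    - [1, 0, 0, 0, 0, 0, -0.18]
    - [1, 0, 0, 0, 0, 0, -0.18]
    - [1, 0, 0, 0, 0, 0, -0.18]
    - [1, 0, 0, 0, 0, 0, -0.18]
    - [1, 0, 0, 0, 0, 0, -0.18]
    - [1, 0, 0, 0, 0, 0, -0.18]
    - [1, 0, 0, 0, 0, 0, -0.18]

```text
clock: 2.65
tcp_pos: [0.5607, -0.2109, 0.3999]
orientation: [-0.0, 1.0, -0.001, -0.0]
wrist_force: [0.0, 0.5, -0.2]
finger_gap: 0.0856
```

carry_out:
  steps:
    - [1, 0, 0, 0, 0, 0, -0.18]
    - [1, 0, 0, 0, 0, 0, -0.18]
    - [1, 0, 0, 0, 0, 0, -0.18]
    - [1, 0, 0, 0, 0, 0, -0.18]
    - [1, 0, 0, 0, 0, 0, -0.18]
    - [1, 0, 0, 0, 0, 0, -0.18]
    - [1, 0, 0, 0, 0, 0, -0.18]
    - [1, 0, 0, 0, 0, 0, -0.18]
    - [1, 0, 0, 0, 0, 0, -0.18]
    - [1, 0, 0, 0, 0, 0, 0]
    - [1, 0, 0, 0, 0, 0, 0]

```text
clock: 4.03
tcp_pos: [0.5608, -0.2109, 0.4001]
orientation: [-0.0, 0.693, 0.721, -0.0]
wrist_force: [-0.0, -0.3, -0.1]
finger_gap: 0.0853
```

```bash
python3 -c "
from h import *
plan((.561,-.211,.40),1.65)
c=env.read_camera('wrist'); np.savez('w1.npz',**c); print(proj(c,(.561,-.211,.205)), -c['R'].T@c['t'])
save(c['color'],'w1.png')
"
```

```text
t 4.03 tcp [ 0.5608 -0.2109  0.4001] yaw x 1.610 zax [-4.e-04  1.e-04 -1.e+00] gap 0.0853 F [-0.  -0.3 -0.1] j [-0.49  0.39  0.52  1.7  -0.   -0.53]
tool shift [-0.0001  0.0002  0.0001] turn z -0.04
[319.99320885 178.79798422] [ 0.48463631 -0.21372837  0.52444457]
```

View pics/w1.png

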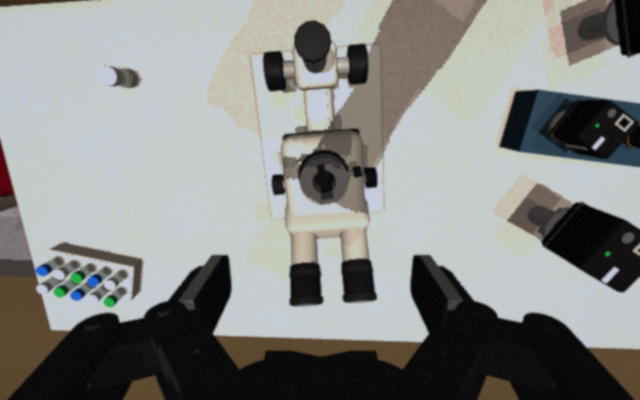

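The wrist view shows the port rim at about (324,179), with the bore and keyways dark inside it. The eyepieces are below at (305,280) and (358,280), and the vial is at (110,75). I'll enlarge the port and measure the bore mask.

```bash
python3 - <<'E'
from h import *
c=dict(np.load("w1.npz")); im=c["color"]
u0,v0,w,h=292,148,64,60
a=im[v0:v0+h,u0:u0+w].astype(float); g=np.clip(a*2.2,0,255).astype(np.uint8)
save(np.hstack([cv2.resize(g,None,fx=6,fy=6,interpolation=cv2.INTER_CUBIC),cv2.resize(a.astype(np.uint8),None,fx=6,fy=6,interpolation=cv2.INTER_CUBIC)]),"port.png")
np.set_printoptions(linewidth=250)
print(a.max(-1).astype(int)[18:46,18:48])
E
```

```text
[[70 69 69 70 69 64 54 41 26 19 19 23 18 32 53 76 87 90 89 89 90 86 80 76 67 61 60 58 61 60]
 [81 81 82 81 82 78 65 46 29 22 19 19 20 29 54 78 87 90 88 89 89 87 87 81 76 70 67 62 61 61]
 [88 88 85 89 88 85 75 51 27 17 15 19 19 28 49 73 85 90 89 89 89 89 90 88 86 83 79 73 70 70]
 [89 88 88 88 88 87 78 56 28 23 19 19 18 24 40 63 77 83 86 89 89 91 88 88 86 88 88 86 82 83]
 [88 86 89 89 89 87 80 61 36 20 20 16 16 20 29 47 61 71 77 82 85 89 90 90 90 89 90 88 87 88]
 [86 89 89 88 86 86 78 60 34 24 15 19 15 15 17 30 39 45 56 66 76 84 87 89 89 89 91 92 92 88]
 [89 88 89 88 89 84 73 53 30 15 18 18 21 17 21 20 24 26 33 42 57 69 79 86 89 88 89 90 90 91]
 [88 88 88 85 83 75 57 35 25 23 13 19 17 19 19 19 19 19 19 26 33 46 61 77 86 88 90 87 90 89]
 [89 87 87 83 73 57 36 22 24 16 16 19 16 16 16 20 25 19 14 18 21 25 43 65 79 87 87 90 90 90]
 [89 88 83 76 58 36 25 19 15 19 21 17 16 20 16 17 23 20 19 16 19 14 28 50 73 85 89 90 89 90]
 [87 87 81 67 44 24 17 16 21 17 14 21 13 16 18 15 17 18 19 22 16 12 19 37 63 79 88 89 88 90]
 [88 86 76 54 33 21 14 17 16 16 19 19 17 20 17 17 20 17 18 18 12 14 11 21 48 
[... 804 characters left out ...]
16 15 14 17 14 18 12 25 35 45 56 73 85 87 89 89]
 [87 85 80 69 52 45 42 41 40 38 33 24 15 15 13 17 19 18 20 15 11 22 35 47 65 81 88 90 88 90]
 [88 87 84 76 63 47 43 42 42 42 32 24 14 16 16 15 15 14 13  7 12 15 38 56 73 83 87 87 88 90]
 [85 86 87 82 72 60 49 44 43 41 34 24 17 11 13 14 15 12 15 14 11 22 45 67 81 87 89 88 89 88]
 [87 86 87 88 81 73 59 51 46 41 36 23 17 14 11 16 14 13 17 18 18 30 53 77 87 88 90 89 90 89]
 [89 88 87 86 85 80 74 65 55 50 38 26 13 11 13 19 22 22 28 27 31 39 61 78 88 88 88 88 89 89]
 [86 87 88 87 87 85 85 79 71 61 49 35 25 25 25 29 33 35 37 37 40 46 60 79 87 88 87 88 88 87]
 [86 86 87 86 86 87 86 84 82 75 57 43 39 36 38 37 41 43 42 41 43 46 55 73 84 88 88 87 88 90]]
```

View pics/port.png

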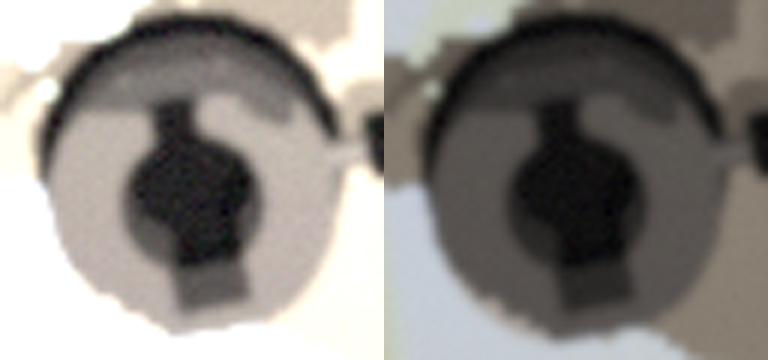

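```bash
python3 - <<'E'
from h import *
c=dict(np.load("w1.npz")); im=c["color"]
P=lambda x,y: onz(c,292+(x+.5)/6-.5,148+(y+.5)/6-.5,.205)[:2]
m=np.zeros(im.shape[:2],np.uint8); m[164:201,310:337]=(im[164:201,310:337].max(-1)<63)*255
cs=max(cv2.findContours(m,0,cv2.CHAIN_APPROX_NONE)[0],key=cv2.contourArea)[:,0]
W=np.array([onz(c,u,v,.205)[:2] for u,v in cs])
n,w=P(175,97),P(214,307); print("ends",n,w,"len",np.linalg.norm(w-n),"mid",(n+w)/2,"yaw",np.arctan2(*(w-n)[::-1]))
e1,e2=P(180,312),P(247,300); d=e2-e1; print("wide end width",np.linalg.norm(d),"normal yaw",np.arctan2(d[1],d[0])-np.pi/2, np.arctan2(d[1],d[0])+np.pi/2)
ctr=(n+w)/2
for _ in range(8):
    r=np.linalg.norm(W-ctr,axis=1); S=W[r<.0138]; A=np.c_[2*S,np.ones(len(S))]; x=np.linalg.lstsq(A,(S**2).sum(1),rcond=None)[0]; ctr=x[:2]
print("bore circle",ctr,"dia",2*np.sqrt(x[2]+ctr@ctr),len(S))
# key ends from mask
r=W-ctr; L=np.linalg.norm(r,axis=1); K=r[L>.0155]; a=np.arctan2(K[:,1],K[:,0]); print(np.round(sorted(a),2))
# rim circle
print("rim L/R/bottom", P(47,195),P(340,195),"w",np.linalg.norm(P(47,195)-P(340,195)))
# microscope axis from eyepiece tops at wrist
print("eyepieces",onz(c,305,285,.235),onz(c,358,283,.235))
# rack camera in this view
for p in [(599,106),(621,123),(600,142),(629,152)]: print(np.round(onz(c,*p,.13),3))
E
```

```text
ends [ 0.54483668 -0.21081747] [ 0.58284754 -0.20231401] len 0.03895040518911906 mid [ 0.56384211 -0.20656574] yaw 0.22008734352512196
wide end width 0.01228331645965638 normal yaw 0.2233210498413225 3.3649137034311156
bore circle [ 0.56381869 -0.2069267 ] dia 0.024448709914699055 51
[-3.12 -3.12 -3.12 -3.12 -3.06 -3.01 -2.95 -2.9  -2.84 -2.79 -2.74 -2.7
 -2.68 -2.65 -2.65 -2.65 -2.63 -2.61 -2.58 -2.56 -2.54 -2.52 -2.5  -2.49
 -2.46 -2.45 -2.42 -0.14 -0.13 -0.06 -0.05  0.    0.06  0.12  0.17  0.23
  0.29  0.34  0.4   0.47  0.52  0.55  0.58  0.61  0.65]
rim L/R/bottom [ 0.5632288  -0.23279589] [ 0.56126237 -0.18093867] w 0.05189448934551985
eyepieces [ 0.67139205 -0.22294007  0.235     ] [ 0.66680467 -0.16622334  0.235     ]
[0.475 0.127 0.13 ]
[0.494 0.161 0.13 ]
[0.518 0.142 0.13 ]
[0.529 0.183 0.13 ]
```

carry_out:
  steps:
    - [1, 0.0392, -0.0054, 0, 0, 0, 0]
    - [1, 0.0392, -0.0054, 0, 0, 0, 0]
    - [1, 0.0392, -0.0054, 0, 0, 0, 0]
    - [1, 0.0392, -0.0054, 0, 0, 0, 0]
    - [1, 0.0392, -0.0054, 0, 0, 0, 0]
    - [1, 0.0392, -0.0054, 0, 0, 0, 0]
    - [1, 0.0392, -0.0054, 0, 0, 0, 0]
    - [1, 0.0392, -0.0054, 0, 0, 0, 0]
    - [1, 0.0392, -0.0054, 0, 0, 0, 0]
    - [1, 0, 0, 0.03, 0, 0, 0.18]
    - [1, 0, 0, 0.035, 0, 0, 0.18]
    - [1, 0, 0, 0.035, 0, 0, 0.18]
    - [1, 0, 0, 0, 0, 0, 0]
    - [1, 0, 0, 0, 0, 0, 0]

```text
clock: 5.82
tcp_pos: [0.4978, 0.1395, 0.3016]
orientation: [0.0, 0.859, 0.512, 0.001]
wrist_force: [0.1, 0.8, 0.4]
finger_gap: 0.0855
```

```bash
python3 -c "
from h import *
st()
c=env.read_camera('wrist'); np.savez('w2.npz',**c); print(proj(c,(.498,.14,.13)), -c['R'].T@c['t'])
save(c['color'],'w2.png')
"
```

```text
t 5.83 tcp [0.4978 0.1395 0.3016] yaw x 1.075 zax [ 1.5e-03  1.0e-04 -1.0e+00] gap 0.0855 F [0.1 0.8 0.4] j [ 0.12  0.19  0.01  1.39 -0.    0.61]
[320.66936463 183.93628271] [0.4305486  0.17581445 0.42588727]
```

View pics/w2.png

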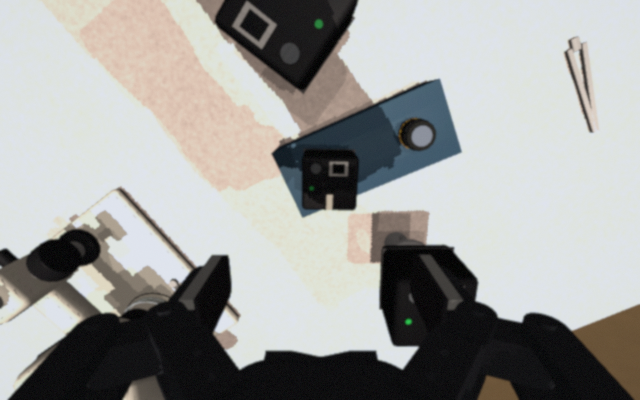

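The housing's top face is at about (304..357, 150..209), with the white line on its lower side at (330,201). It is the cube standing in the rack, and the decoys are at (290,40) and (425,290). I'll measure its corners.

```bash
python3 - <<'E'
from h import *
c=dict(np.load("w2.npz")); im=c["color"]
m=np.zeros(im.shape[:2],np.uint8); m[140:220,292:370]=(im[140:220,292:370].max(-1)<45)*255
m=cv2.morphologyEx(m,cv2.MORPH_CLOSE,np.ones((13,13)))
cs=max(cv2.findContours(m,0,cv2.CHAIN_APPROX_NONE)[0],key=cv2.contourArea)
r=cv2.minAreaRect(cs); print(r)
for z in (.130,): 
    B=np.array([onz(c,*p,z) for p in cv2.boxPoints(r)]); print(np.round(B,4), "centre",B.mean(0),"sides",[np.linalg.norm(B[i]-B[i-1]).round(4) for i in range(4)],"yaw",[np.arctan2(*(B[i]-B[i-1])[1::-1]).round(3) for i in range(4)])
a=im[140:220,290:372]; save(cv2.resize(np.clip(a*2.5,0,255).astype(np.uint8),None,fx=7,fy=7,interpolation=cv2.INTER_CUBIC),"camtop.png")
np.set_printoptions(linewidth=250)
g=im.max(-1).astype(int); print("row165",g[165,296:312],g[165,350:364]); print("row190",g[190,296:312],g[190,350:364]); print("col310",g[144:156,310],g[200:216,310]);print("col348",g[144:156,348],g[200:216,348])
E
```

```text
((325.0, 174.0), (68.0, 66.0), 90.0)
[[0.4473 0.1366 0.13  ]
 [0.4771 0.1915 0.13  ]
 [0.5381 0.1613 0.13  ]
 [0.5063 0.1025 0.13  ]] centre [0.49221009 0.14796915 0.13      ] sides [np.float64(0.0681), np.float64(0.0625), np.float64(0.0681), np.float64(0.0668)] yaw [np.float64(2.617), np.float64(1.074), np.float64(-0.46), np.float64(-2.068)]
row165 [44 44 47 45 44 35 20 13 14 13 16 16 15 16 18 30] [20 21 21 22 22 23 19 16 36 56 64 65 66 67]
row190 [110 108 106 102  93  72  43  15  12  10   7  11  14  31  46  51] [ 14  18  14  18  17  21  39  74 100 109 112 113 112 113]
col310 [56 49 43 44 36 23 13 12  8  6  7  6] [ 41  40  38  37  39  39  38  34  36  64  92 103 106 120 156 201]
col348 [65 59 58 58 51 42 27  5  7  9  9  4] [ 17  19  16  19  19  13  21  19  32  82 155 210 226 228 226 224]
```

View pics/camtop.png

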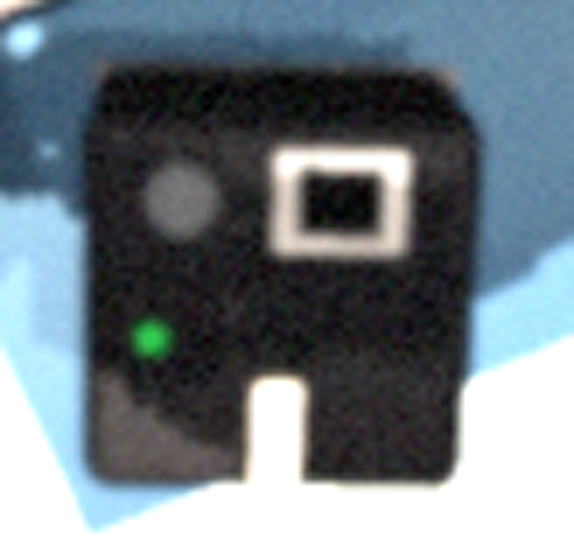

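```bash
python3 - <<'E'
from h import *
c=dict(np.load("w2.npz"))
P=lambda x,y: onz(c,290+(x+.5)/7-.5,140+(y+.5)/7-.5,.130)[:2]
A,B,C,D=P(86,122),P(479,126),P(456,485),P(89,485)
for a,b in ((A,B),(B,C),(D,C),(A,D)): print(np.linalg.norm(b-a).round(4),np.arctan2(*(b-a)[::-1]).round(3))
print("ctr",(A+B+C+D)/4,"line",P(276,430))
print("mark dir",np.arctan2(*(P(276,485)-(A+B+C+D)/4)[::-1]))
plan((*((A+B+C+D)/4),.110))
# eyepiece top centre in w2
e=onz(c,420,134,.090); print("eyep",e, "dist",np.linalg.norm(e[:2]-(A+B+C+D)/4))
E
```

```text
0.0541 1.064
0.0523 -0.524
0.0531 1.074
0.0528 -0.506
ctr [0.50183995 0.14751135] line [0.5175551  0.13893185]
mark dir -0.49614497043789085
t 5.88 tcp [0.4982 0.1395 0.3021] yaw x 1.075 zax [ 2.8e-03  2.0e-04 -1.0e+00] gap 0.0853 F [0.8 0.5 0.1] j [ 0.12  0.19  0.01  1.39 -0.    0.61]
tool shift [ 0.0085 -0.0011  0.1921] turn z None
eyep [0.50934659 0.2547576  0.09      ] dist 0.10750863783343813
```

carry_out:
  steps:
    - [1, 0.0085, -0.001, 0.03, 0, 0, 0.005]
    - [1, 0, 0, 0.035, 0, 0, 0]
    - [1, 0, 0, 0.035, 0, 0, 0]
    - [1, 0, 0, 0.035, 0, 0, 0]
    - [1, 0, 0, 0.03, 0, 0, 0]
    - [1, 0, 0, 0.02, 0, 0, 0]
    - [1, 0, 0, 0.013, 0, 0, 0]
    - [1, 0, 0, 0, 0, 0, 0]
    - [1, 0, 0, 0, 0, 0, 0]
    - [-1, 0, 0, 0, 0, 0, 0]
    - [-1, 0, 0, 0, 0, 0, 0]
    - [-1, 0, 0, 0, 0, 0, 0]
    - [-1, 0, 0, 0, 0, 0, 0]
    - [-1, 0, 0, 0, 0, 0, 0]
    - [-1, 0, 0, 0, 0, 0, 0]
    - [-1, 0, 0, 0, 0, 0, 0]
  grip_force: 55

```text
clock: 7.88
tcp_pos: [0.5012, 0.1476, 0.1032]
orientation: [0.0, 0.861, 0.509, 0.001]
wrist_force: [0.5, -0.0, 5.8]
finger_gap: 0.0551
```

```bash
python3 -c "
from h import *
st()"
```

```text
t 7.88 tcp [0.5012 0.1476 0.1032] yaw x 1.068 zax [ 1.9e-03  2.0e-04 -1.0e+00] gap 0.0551 F [ 0.5 -0.   5.8] j [ 0.13  0.3  -0.34  0.92 -0.    0.64]
```

carry_out:
  steps:
    - [-1, 0, 0, -0.01, 0, 0, 0]
    - [-1, 0, 0, -0.02, 0, 0, 0]
    - [-1, 0, 0, -0.02, 0, 0, 0]
    - [-1, 0, 0, -0.02, 0, 0, 0]
    - [-1, 0, 0, -0.03, 0, 0, 0]
    - [-1, 0, 0, -0.04, 0, 0, 0]
    - [-1, 0, 0, -0.04, 0, 0, 0]
    - [-1, 0, 0, -0.04, 0, 0, 0]
    - [-1, 0, 0, -0.04, 0, 0, 0]
    - [-1, 0, 0, 0, 0, 0, 0]
    - [-1, 0, 0, 0, 0, 0, 0]

```text
clock: 9.25
tcp_pos: [0.5, 0.1474, 0.3609]
orientation: [-0.0, 0.861, 0.509, -0.001]
wrist_force: [-0.3, 0.3, -5.5]
finger_gap: 0.0553
```

```bash
python3 -c "
from h import *
# tool yaw at port: port yaw .22 + pi/2 + (held offset: cam yaw ~ -0.503 at tool 1.068)
plan((.5638,-.2067,.36),1.068+.22+.503)
c=env.read_camera('wrist'); np.savez('w3.npz',**c); save(c['color'],'w3.png')
c=env.read_camera('scene'); np.savez('s3.npz',**c); save(c['color'],'s3.png')
"
```

```text
t 9.25 tcp [0.5    0.1474 0.3609] yaw x 1.068 zax [-2.1e-03 -4.0e-04 -1.0e+00] gap 0.0553 F [-0.3  0.3 -5.5] j [ 0.13  0.2   0.17  1.54 -0.    0.64]
tool shift [-0.2795  0.2265  0.0009] turn z -0.723
```

View pics/w3.png

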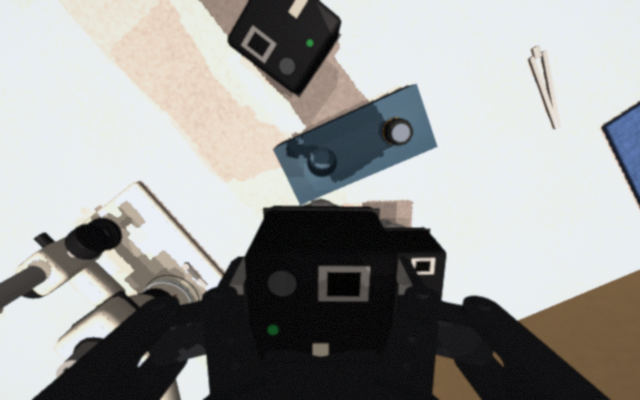

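The camera is held, and the rack well is empty at (321,161). The top-face features are at circle (282,283), LED (272,330) and square (343,284). I'll use them to work out the in-hand offset.

```bash
python3 - <<'E'
from h import *
c2=dict(np.load("w2.npz")); c3=dict(np.load("w3.npz"))
P=lambda x,y: onz(c2,290+(x+.5)/7-.5,140+(y+.5)/7-.5,.130)[:2]
im=c3["color"].astype(int)
def cen(mask,roi):
    u0,v0,u1,v1=roi; m=mask[v0:v1,u0:u1]; v,u=np.nonzero(m); return u.mean()+u0,v.mean()+v0,len(u)
led=cen((im[...,1]-im[...,0]>25),(262,320,282,340)); circ=cen((im.max(-1)>35),(266,268,298,298)); sq=cen((im.max(-1)>70),(312,262,376,306)); print(led,circ,sq)
src=np.array([P(152,339),P(183,202),P(341,202)])
dst=np.array([onz(c3,*p[:2],.3608+.0268)[:2] for p in (led,circ,sq)])
A,B,C,D=P(86,122),P(479,126),P(456,485),P(89,485); ctr=(A+B+C+D)/4
ms,md=src.mean(0),dst.mean(0); a,b=src-ms,dst-md
th=np.arctan2((a[:,0]*b[:,1]-a[:,1]*b[:,0]).sum(),(a*b).sum()); Rm=np.array([[np.cos(th),-np.sin(th)],[np.sin(th),np.cos(th)]])
print("scale",np.sqrt((b**2).sum()/(a**2).sum()),"turn",th,"centre now",md+Rm@(ctr-ms),"resid",np.round(b-a@Rm.T,4).tolist())
s,R=st(); off=md+Rm@(ctr-ms)-s["tcp_pos"][:2]; print("offset tool",R[:2,:2].T@off)
# well seen
print("well",onz(c3,321,161,.056))
E
```

```text
(np.float64(272.59), np.float64(329.39), 100) (np.float64(281.704), np.float64(283.196), 500) (np.float64(343.57321225879684), np.float64(281.84790011350736), 881)
scale 1.0185423888220595 turn 0.01374467215682829 centre now [0.50074541 0.14663175] resid [[0.0001, -0.0003], [-0.0001, -0.0], [0.0, 0.0004]]
t 9.35 tcp [0.4997 0.1473 0.3602] yaw x 1.068 zax [-3.8e-03 -6.0e-04 -1.0e+00] gap 0.0553 F [ 0.8  0.5 -4.3] j [ 0.13  0.2   0.17  1.54 -0.    0.64]
offset tool [-9.80474413e-05  1.29801855e-03]
well [0.50053283 0.14776015 0.056     ]
```

View pics/s3.png

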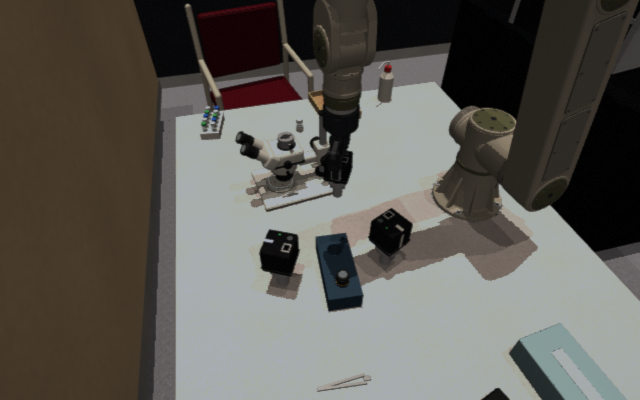

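carry_out:
  steps:
    - [-1, -0.014, 0.0113, 0, 0, 0, 0]
    - [-1, -0.028, 0.0226, 0, 0, 0, 0]
    - [-1, -0.028, 0.0226, 0, 0, 0, 0]
    - [-1, -0.028, 0.0226, 0, 0, 0, 0]
    - [-1, -0.028, 0.0226, 0, 0, 0, 0]
    - [-1, -0.028, 0.0226, 0, 0, 0, 0]
    - [-1, -0.028, 0.0226, 0, 0, 0, 0]
    - [-1, -0.028, 0.0226, 0, 0, 0, 0]
    - [-1, -0.028, 0.0226, 0, 0, 0, 0]
    - [-1, -0.028, 0.0226, 0, 0, 0, 0]
    - [-1, -0.0135, 0.0113, 0, 0, 0, 0]
    - [-1, 0, 0, 0, 0, 0, -0.145]
    - [-1, 0, 0, 0, 0, 0, -0.145]
    - [-1, 0, 0, 0, 0, 0, -0.145]
    - [-1, 0, 0, 0, 0, 0, -0.145]
    - [-1, 0, 0, 0, 0, 0, -0.143]
    - [-1, 0, 0, 0, 0, 0, 0]
    - [-1, 0, 0, 0, 0, 0, 0]

```text
clock: 11.6
tcp_pos: [0.5637, -0.2063, 0.362]
orientation: [-0.0, 0.626, 0.78, -0.0]
wrist_force: [-0.8, -0.1, -4.2]
finger_gap: 0.0556
```

```bash
python3 -c "
from h import *
plan((.5634,-.2068,.36),1.791)
im=[]
for n in ('scene','top'):
    c=env.read_camera(n); np.savez(n+'4.npz',**c); u,v=proj(c,(.5638,-.2067,.25)).astype(int); print(n,u,v, proj(c,(.5638,-.2067,.205)))
    im.append(cv2.resize(c['color'][v-40:v+40,u-30:u+30],None,fx=6,fy=6,interpolation=cv2.INTER_CUBIC)); print('crop origin',u-30,v-40)
save(np.hstack(im),'align.png')
"
```

```text
t 11.60 tcp [ 0.5637 -0.2063  0.362 ] yaw x 1.789 zax [-5.e-04  2.e-04 -1.e+00] gap 0.0556 F [-0.8 -0.1 -4.2] j [-0.48  0.37  0.4   1.6  -0.   -0.7 ]
tool shift [-0.0004 -0.0004  0.002 ] turn z -0.002
scene 284 124 [284.98605852 136.80210764]
crop origin 254 84
top 369 183 [368.35931842 185.85186908]
crop origin 339 143
```

View pics/align.png

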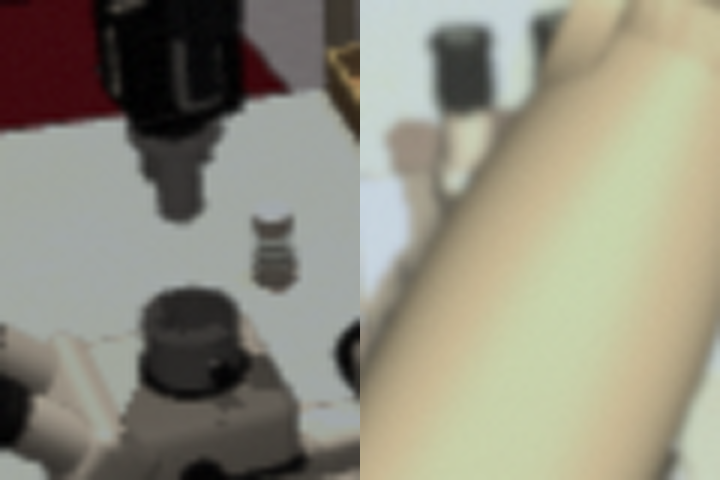

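```bash
python3 - <<'E'
from h import *
c=dict(np.load("scene4.npz")); g=c["color"].max(-1).astype(int)
np.set_printoptions(linewidth=220)
print(proj(c,(.5641,-.2064,.2688)), proj(c,(.5638,-.2067,.205)))
for dx,dy,dz in ((.001,0,0),(0,.001,0),(0,0,.001)): print(proj(c,(.5638+dx,-.2067+dy,.205+dz))-proj(c,(.5638,-.2067,.205)))
print("cols 274.. rows 104-124"); print(g[104:124,274:296]); print("port cols 274 rows 130-150"); print(g[129:150,274:300])
E
```

```text
[283.62039339 119.5409038 ] [284.98605852 136.80210764]
[-0.31450133  0.04772332]
[0.06032552 0.18363478]
[-0.0194547  -0.26209835]
cols 274.. rows 104-124
[[144  67  17  13  12   8   7   4   4   4   5   5   6  11  29  53  81 134 161 166 167 168]
 [151  70  30  12   5   4   3   3   6   7   6  10  12  24  45  56  74 124 164 168 168 168]
 [153  88  51  30  19  19  13  14  12  13  15  22  35  45  55  58  83 140 165 167 167 167]
 [157 109  62  53  52  51  43  40  33  33  45  53  54  55  57  67 111 160 167 168 168 167]
 [165 150  93  58  55  56  56  55  53  53  56  58  57  54  63 103 157 167 168 167 167 168]
 [167 165 147  84  52  52  55  56  55  56  56  55  54  51  66 118 163 167 167 168 168 167]
 [168 167 155 100  52  47  51  52  55  54  54  52  51  51  69 115 163 167 167 168 168 167]
 [168 166 156 102  51  48  48  54  55  56  55  54  57  83 123 159 167 168 168 167 168 168]
 [168 166 157 108  52  46  48  53  55  56  55  54  59 101 158 166 168 168 168 167 168 167]
 [168 167 165 147  77  55  49  54  55  56  56  52  56  93 161 167 167 168 167 167 168 167]
 [168 168 167 161 131 103  59  54 
[... 2451 characters left out ...]
  43  42  42  43  36  35  33  32  27  50  78  78  93 140]
 [167 166 150  67  33  36  40  41  43  43  44  44  44  44  47  58  41  21  28  29  18  34  63  66  68 101]
 [167 166 149  58  26  35  40  41  43  43  44  44  44  43  38  26  14   7  13  17  19  40  64  66  66  78]
 [167 166 151  66  19  26  37  41  43  43  44  44  44  43  37  13   8   6   7  11  34  64  67  67  67  67]
 [167 167 151  70  22  13  27  38  42  43  43  43  43  41  38  21   7   4   8  21  46  69  68  67  68  66]
 [167 165 149  95  55  28  14  21  32  37  40  42  41  38  31  21   9  12  27  57  89  89  74  71  71  71]
 [167 155 111  97  89  69  42  26  24  17  14  14  14  17  19  20  26  42  60  88  96  96  94  94  95  94]]
```

The tube tip at scene (283.6,120.9) matches the prediction. The rim centre at (285.4,136.5) suggests the port lies about 1 mm further towards -x than the wrist-view estimate, so I'm taking a value in between and descending with force checks.

carry_out:
  steps:
    - [-1, -0.0002, -0.001, 0.01, 0, 0, -0.002]
    - [-1, 0, 0, 0.015, 0, 0, 0]
    - [-1, 0, 0, 0.015, 0, 0, 0]
    - [-1, 0, 0, 0.012, 0, 0, 0]
    - [-1, 0, 0, 0.008, 0, 0, 0]
    - [-1, 0, 0, 0.004, 0, 0, 0]
    - [-1, 0, 0, 0.004, 0, 0, 0]
    - [-1, 0, 0, 0.004, 0, 0, 0]
    - [-1, 0, 0, 0, 0, 0, 0]

```text
clock: 12.82
tcp_pos: [0.5629, -0.2069, 0.2901]
orientation: [-0.0, 0.624, 0.781, -0.0]
wrist_force: [0.3, -0.1, -4.3]
finger_gap: 0.0555
```

```bash
python3 -c "
from h import *
s,R=st(); print('tool F',R.T@s['wrist_force'],'tool M',R.T@s['ft_torque'])"
```

```text
t 12.82 tcp [ 0.5629 -0.2069  0.2901] yaw x 1.793 zax [-2.e-04 -2.e-04 -1.e+00] gap 0.0555 F [ 0.3 -0.1 -4.3] j [-0.49  0.36  0.2   1.42 -0.   -0.71]
tool F [-0.13341042  0.2520541   4.25003005] tool M [ 0.06288829 -0.06450413 -0.06489176]
```

carry_out:
  steps:
    - [-1, 0, 0, 0.004, 0, 0, 0]
    - [-1, 0, 0, 0.004, 0, 0, 0]
    - [-1, 0, 0, 0.004, 0, 0, 0]
    - [-1, 0, 0, 0.003, 0, 0, 0]
    - [-1, 0, 0, 0, 0, 0, 0]

```text
clock: 13.45
tcp_pos: [0.5628, -0.2069, 0.2749]
orientation: [-0.0, 0.624, 0.781, -0.0]
wrist_force: [-1.2, -1.7, -3.6]
finger_gap: 0.0552
```

```bash
python3 -c "
from h import *
s,R=st(); print('tool F',R.T@s['wrist_force'],'tool M',R.T@s['ft_torque'])"
```

```text
t 13.45 tcp [ 0.5628 -0.2069  0.2749] yaw x 1.793 zax [-5.e-04 -0.e+00 -1.e+00] gap 0.0552 F [-1.2 -1.7 -3.6] j [-0.49  0.36  0.17  1.38 -0.   -0.71]
tool F [-1.35381246 -1.4969232   3.58962164] tool M [ 0.11812228 -0.26816074  0.00322741]
```

carry_out:
  steps:
    - [-1, 0, 0, 0.002, 0, 0, 0]
    - [-1, 0, 0, 0.002, 0, 0, 0]
    - [-1, 0, 0, 0.002, 0, 0, 0]
    - [-1, 0, 0, 0.002, 0, 0, 0]
    - [-1, 0, 0, 0, 0, 0, 0]

```text
clock: 14.08
tcp_pos: [0.5629, -0.2069, 0.2671]
orientation: [-0.0, 0.624, 0.781, -0.0]
wrist_force: [1.1, -2.1, -4.8]
finger_gap: 0.0554
```

```bash
python3 -c "
from h import *
s,R=st(); print('tool F',R.T@s['wrist_force'],'tool M',R.T@s['ft_torque'])"
```

```text
t 14.07 tcp [ 0.5629 -0.2069  0.2671] yaw x 1.793 zax [-2.e-04 -1.e-04 -1.e+00] gap 0.0554 F [ 1.1 -2.1 -4.8] j [-0.49  0.36  0.15  1.36 -0.   -0.71]
tool F [-2.25714964  0.58033815  4.7664365 ] tool M [ 0.10425172 -0.35640622  0.00409785]
```

Camera centre is about 61 mm above the mouth with no axial force, so the keys have slipped in. A side force of about -2 N in y remains; I'll ease that and continue down.

carry_out:
  steps:
    - [-1, -0.0004, 0, 0.001, 0, 0, 0]
    - [-1, 0, 0, 0.002, 0, 0, 0]
    - [-1, 0, 0, 0.002, 0, 0, 0]
    - [-1, 0, 0, 0.002, 0, 0, 0]
    - [-1, 0, 0, 0.002, 0, 0, 0]
    - [-1, 0, 0, 0, 0, 0, 0]

```text
clock: 14.82
tcp_pos: [0.563, -0.207, 0.2594]
orientation: [0.001, 0.624, 0.781, 0.0]
wrist_force: [-2.5, 1.7, 5.1]
finger_gap: 0.0556
```

```bash
python3 -c "
from h import *
s,R=st(); print('tool F',R.T@s['wrist_force'],'tool M',R.T@s['ft_torque'])"
```

```text
t 14.82 tcp [ 0.563  -0.207   0.2594] yaw x 1.793 zax [ 1.2e-03 -4.0e-04 -1.0e+00] gap 0.0556 F [-2.5  1.7  5.1] j [-0.49  0.36  0.13  1.34  0.   -0.71]
tool F [ 2.24483403 -2.06707132 -5.09524862] tool M [ 0.41519784  0.64979703 -0.01952913]
```

carry_out:
  steps:
    - [-1, 0.0002, -0.0003, 0.002, 0, 0, 0]
    - [-1, 0, 0, 0.002, 0, 0, 0]
    - [-1, 0, 0, 0.002, 0, 0, 0]
    - [-1, 0, 0, 0.001, 0, 0, 0]
    - [-1, 0, 0, 0, 0, 0, 0]

```text
clock: 15.45
tcp_pos: [0.5629, -0.207, 0.253]
orientation: [0.001, 0.624, 0.781, 0.0]
wrist_force: [-2.4, 2.0, 8.6]
finger_gap: 0.0557
```

```bash
python3 -c "
from h import *
s,R=st(); print('tool F',R.T@s['wrist_force'],'tool M',R.T@s['ft_torque'])"
```

```text
t 15.45 tcp [ 0.5629 -0.207   0.253 ] yaw x 1.793 zax [ 2.2e-03 -8.0e-04 -1.0e+00] gap 0.0557 F [-2.4  2.   8.6] j [-0.49  0.36  0.12  1.33  0.   -0.71]
tool F [ 2.47196679 -1.8603843  -8.5773269 ] tool M [ 0.52528974  0.74670281 -0.02399219]
```

carry_out:
  steps:
    - [-1, 0, 0, 0.001, 0, 0, 0]
    - [-1, 0, 0, 0.001, 0, 0, 0]
    - [-1, 0, 0, 0, 0, 0, 0]

```text
clock: 15.82
tcp_pos: [0.5629, -0.2069, 0.2522]
orientation: [0.002, 0.624, 0.781, 0.001]
wrist_force: [-3.9, 1.4, 12.3]
finger_gap: 0.0553
```

```bash
python3 -c "
from h import *
s,R=st(); print('tool F',R.T@s['wrist_force'],'tool M',R.T@s['ft_torque'])"
```

```text
t 15.82 tcp [ 0.5629 -0.2069  0.2522] yaw x 1.793 zax [ 0.0032 -0.0013 -1.    ] gap 0.0553 F [-3.9  1.4 12.3] j [-0.49  0.36  0.12  1.32  0.   -0.71]
tool F [  2.23273935  -3.43502003 -12.32444623] tool M [ 0.85176738  1.03903943 -0.00292461]
```

carry_out:
  steps:
    - [-1, 0, 0, 0.001, 0, 0, 0]
    - [-1, 0, 0, 0.001, 0, 0, 0]
    - [-1, 0, 0, 0, 0, 0, 0]

```text
clock: 16.2
tcp_pos: [0.5629, -0.2069, 0.2522]
orientation: [0.003, 0.624, 0.781, 0.001]
wrist_force: [-6.7, 3.9, 21.6]
finger_gap: 0.0557
```

```bash
python3 -c "
from h import *
s,R=st(); print('tool F',R.T@s['wrist_force'],'tool M',R.T@s['ft_torque'])"
```

```text
t 16.20 tcp [ 0.5629 -0.2069  0.2522] yaw x 1.793 zax [ 0.0049 -0.0021 -1.    ] gap 0.0557 F [-6.7  3.9 21.6] j [-0.49  0.36  0.11  1.32  0.   -0.71]
tool F [  5.25430407  -5.58077589 -21.63515158] tool M [ 1.45734083  1.58510181 -0.07899361]
```

The force jumped from about 17 to 26 N with the TCP stopped at z = 0.2522, which is the height expected for a flush flange. I'll let it settle and take one check picture.

carry_out:
  steps:
    - [-1, 0, 0, 0, 0, 0, 0]
    - [-1, 0, 0, 0, 0, 0, 0]
    - [-1, 0, 0, 0, 0, 0, 0]
    - [-1, 0, 0, 0, 0, 0, 0]

```text
clock: 16.7
tcp_pos: [0.563, -0.2069, 0.2522]
orientation: [0.003, 0.624, 0.781, 0.001]
wrist_force: [-6.2, 4.1, 20.7]
finger_gap: 0.0554
```

```bash
python3 -c "
from h import *
st()
c=env.read_camera('scene'); u0,v0=245,85
save(cv2.resize(np.clip(c['color'][v0:v0+75,u0:u0+90].astype(float)*1.8,0,255).astype(np.uint8),None,fx=8,fy=8,interpolation=cv2.INTER_CUBIC),'home.png')
for z in (.251+.028,.251-.028,.211,.205): print(z,((proj(c,(.5634,-.2068,z))-[u0,v0])*8).round())
"
```

```text
t 16.70 tcp [ 0.563  -0.2069  0.2522] yaw x 1.793 zax [ 0.005  -0.0022 -1.    ] gap 0.0554 F [-6.2  4.1 20.7] j [-0.49  0.36  0.11  1.32  0.   -0.71]
0.279 [309. 252.]
0.223 [318. 376.]
0.211 [320. 402.]
0.205 [321. 414.]
```

View pics/home.png

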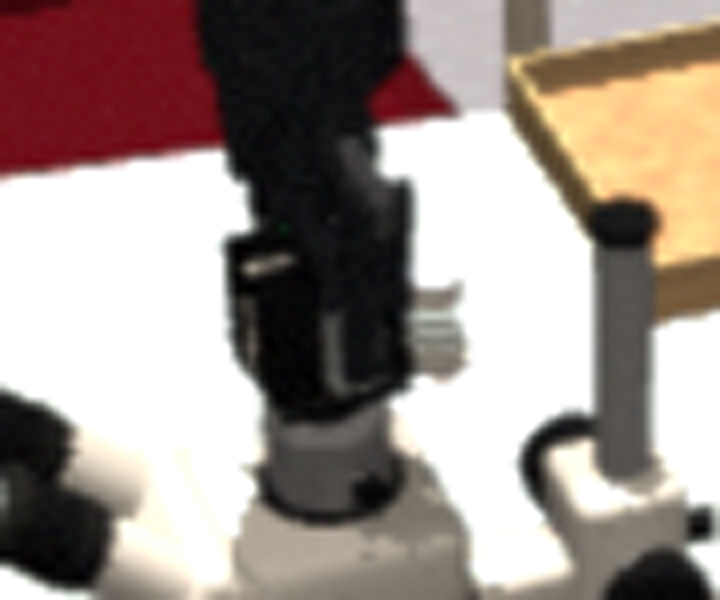

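The picture shows the flange sitting on the port's rim at crop (325,430) with no gap. The housing is upright, the white line faces the eyepieces, and the vial is standing. Handing in.

```bash
python3 -c "
from h import *
env.hand_in(); st()"
```

```text
the job is handed in; nothing more can be done
the job is handed in; nothing more can be done
```

I took the smallest black camera out of the rack, lined its keys up with the port's keyways (wide one measured at yaw 0.22 rad), and pushed it down onto the port's rim. I handed in at 16.7 s, still gripping and pressing the camera home.

**Last checks, just before hand-in:**
- **Height:** the TCP stopped at z = 0.2522, which puts the camera centre about 46 mm above the mouth. That assumes no slip in the fingers. It stopped where I predicted, and the push force then rose sharply.
- **Push and grip:** about 25 N downward, with the grip set to 55 N and the fingers at 55.4 mm on the housing.
- **Tilt:** about 0.005 rad.
- **Picture:** the flange is on the rim with no visible gap, the white line faces the eyepieces and the vial is standing. I did not re-check the eyepiece, dish or forceps at the end; the gripper was not near them while carrying the camera.

**Disagreements:**
- The wrist and scene cameras differed by about 1.4 mm on the port's x position. I used a value in between, and the tube went in without a search.
- A side force of about 7 N remained at the final pose, so the camera is pressed slightly off-centre in the bore.
- No state reading was possible after hand-in, so the final second itself is not confirmed.

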